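# Start the loaded roller mill with its spring-return key

## Task

One of the two roller mills on the bench has a glaze jar lying on its rollers: start that mill. Turn its key clockwise, seen from above, all the way to start, hold it there for about a second, then let go so that it springs back to run. Do not turn the empty mill's key, and leave the jar lying where it is.

Things in the scene. Friction and masses are not known exactly. Their poses are not given: they have to be found in the camera images.
- run_key (a joint): Key of the mill that carries the jar. It turns about a vertical axis: 0 rad at rest in run, growing as it turns clockwise seen from above, to the hard stop at 1.05 rad (60 degrees), which is start. A spring always drives it back to 0: about 0.04 N m at run, 0.145 N m at start. It cannot be pulled out.
- run_key_grip (a point): Middle of that key's head, on its turning axis, 122 mm above the table. The head is an upright flat black tab 30 mm wide along its x, 10 mm thick along its y, 30 mm high, on a shaft in an 8 mm high steel disc. The frame turns with the key, z up. Deck around it 85 mm above the table, by the mill's edge nearest the robot; a stop button (24 mm high) 115 mm to +y, a dial (22 mm high) 105 mm to -y.
- idle_key (a joint): The identical key of the identical empty mill, to be left alone: 0 rad at run, up to 1.05 rad at start, sprung back to 0 in the same way. Each mill is fixed, 320 mm deep and 360 mm wide.
- jar: White ceramic glaze jar with a steel lid, 120 mm in diameter, 174 mm long, loose, lying on the two black rollers of the mill to be started, its axis 180 mm beyond that mill's key. Origin on its axis near mid-length, about 177 mm above the table; its y axis runs along the jar and the rollers.
Mind the look-alikes: they are no part of the job. What is shaped like the jar but turquoise is not meant.

How it is judged (in metres and radians):
On the way, in this order (a step that is already met when the one before it is completed fails the run):
1. the key of the loaded mill is turned to start (past 0.87 rad, within 10 degrees of the stop) and held there for half a second (value of joint run_key above 0.87 rad), for 0.5 s.
2. that key is back at run (within 10 degrees) (value of joint run_key below 0.17 rad), for 0.2 s.
At the end, for the whole second after the job is handed in: The loaded mill's key has sprung back to within 0.17 rad (10 degrees) of run, the empty mill's key is within 0.17 rad of run, and the jar lies still on its rollers within 20 mm of where it was (value of joint each of run_key, idle_key below 0.17 rad and distance of jar from where it was at the start of the episode below 0.02 m and linear speed of jar below 0.03 m/s); the robot touches nothing.
It fails at once if the empty mill's key is turned by more than 0.3 rad (value of joint idle_key above 0.3 rad).
It fails at once if the jar is shifted by more than 30 mm (distance of jar from where it was at the start of the episode above 0.03 m).
It also fails if it takes over 35 s, if anything falls off the work surface, if the arm or the gripper's body presses on something with over 40 N, if the wrist force passes 120 N, or if a joint passes its speed limit or range.

## Robot

A 7-joint arm with a two-finger parallel gripper is mounted at the origin on the work surface. World frame = base frame: x ahead of the robot, y to its left, z up, the work surface at z = 0. Lengths are in m, angles in degrees, forces in N, time in s.
With the tool pointing down it reaches from about 0.425 to 0.875 m from the base axis. Payload 4.7 kg.
Tool frame: the origin (TCP) lies midway between the tips of the shut fingers; the grasp point (between the pads) lies 19 mm behind it (env.grip_depth is the distance from the TCP to the grasp point, in m); z points along the fingers, y is the line along which they close (so a half turn about z gives the same grasp; the last joint's range is limited). The gripper opens to 87 mm and grips with 3 to 60 N. Pads are 19 mm wide; open, the fingers measure 117 mm over their backs; the gripper's body (75 mm by 190 mm) begins 51 mm behind the grasp point.
Start: joints at [64.062, 18.392, -4.016, 83.108, 1.295, 78.541, -3.26], TCP at [0.293, -0.58, 0.223] pointing down, gripper open.
Joint ranges: [-163.93, 163.93], [-17.29, 119.83], [-79.2, 71.16], [3.27, 140.29], [-89.18, 269.18], [5.43, 117.66], [-154.24, 154.24]. Speed limits (degrees/s): [147.25, 147.25, 180, 180, 180, 180, 180].

## Interface

Orientations are given as [roll, pitch, yaw] about the fixed x, y, z axes, in that order (R = Rz(yaw) Ry(pitch) Rx(roll)).
In Python, from cell import get_obs, optics, env, nets gives the robot as it stands.
- The arm moves only by the shell command python3 -m creep 'ROWS' [FORCE]. ROWS is JSON, a list of rows, each an object of numbers: "wx", "wy", "wz": the turn, a rotation vector about the tool's x, y, z in degrees; "tx", "ty", "tz": the shift along the tool's x, y, z in mm; "gripper": the opening, from -1 (shut) to 1 (fully open). A call has 1 to 5 rows; each row is the pose to reach, as a shift and turn from the pose commanded when the call began, along the tool's axes at that moment; what a row does not reach only later rows make up. A row lasts 1/12 s, in which the tool goes at most 41.7 mm and 7.16 degrees, less where a joint would pass 70% of its speed; a pose out of reach is approached as far as the arm can. A call with a gripper value outside its range is refused whole. The fingers move at their own pace and stop on an object; FORCE is the grip in N (left out, the last holds). Time passes only in rows, so rows that repeat a pose let the fingers close. It gives the time, the measured TCP pose, the force, the opening and the grip force at its end, in the units of the state.
- get_obs(): the state, without advancing time (a new reading comes with each control period).
- optics.read_camera(name): name is "scene" or "side" or "wrist"; returns (picture, depth): 384x512x3 uint8, red, green, blue; 384x512 float32, m along the optical axis (not along the pixel's ray), 0 where there is no reading.
- optics.camera_info(name): a dict with "fovy" (degrees; the focal length in pixels is half the picture's height over the tangent of half this angle, whatever the lens; pixels are square), "cx", "cy" (the principal point, pixels), "k1" (the pictures are not rectified: a ray, as slopes to the right and down, at radius r is drawn at 1 + k1 r^2 times it, then the intrinsics apply), "R" (3x3) and "t" (3): a world point X has camera coordinates R X + t; the wrist camera has in their place "tool_from_camera" (4x4, takes a point from camera to tool coordinates, whose origin is the TCP and whose axes are the flange's). Camera axes: x right, y down, z forward; pixel columns grow to the right and rows downward; lengths in m; the calibration is good to about 2 mm. A picture is of the moment at which its call begins: read the wrist's pose just before it. camera_info takes no time and is no camera call.
- env.sign_off(): hands the job in; it is judged then, once.
Trained networks look in the newest picture that a camera, given by its name, has taken for a name from the list of things; names that differ only in an ending like _2 or _b are one class to them, and where a whole thing is asked for, a point or a joint stands for the part that bears it (a point fixed in the world has none). Each returns a list of dicts, best first, with "confidence" (0 to 1); they miss things now and then, are a little off and sometimes report something else, mostly with a low value. They report only what shows in the picture. A call takes as long as a camera call. They do not tell look-alikes from the thing itself.
- nets.look_for(query, camera): "point" ([x, y, z] in m, in world coordinates, good to about 4 mm: the middle of the surface that is visible of it).
- nets.place_of(query, camera): "point" ([x, y, z] in m, in world coordinates, good to about 4 mm: a listed point, or the origin of a listed thing).
The state is a dict: "time_s": time; "qpos": joint angles; "joint_velocities": joint speeds; "effort": joint torques, N m; "tool_pos": TCP position; "tool_rot": TCP orientation; "force": force on the tool from outside, world axes, zero at the start; "wrist_torque": the same for the moment, N m; "grip_width": finger opening in m; "grasp_force": force on a finger pad.
Only numpy, scipy, OpenCV 4.12 (cv2) and the standard library are available. Lean on these libraries where they do the work, as an engineer would, in place of code of your own. Each camera call takes 0.05 s, during which the arm holds its last target. There are 200 camera calls.

## Working session

There is one attempt and no reset: what is moved stays moved. The work goes in short steps, Python scripts to look and compute and a shell command to move; the robot and the scene stay as the last step left them, time stands still between calls to the robot, and variables do not carry over. Pictures are saved under pics/ and viewed, at most 10 in all, crops included, and the job is handed in when it is done.

```bash
mkdir -p pics
python3 - <<'E'
from cell import get_obs, optics, env, nets
import cv2
o=get_obs();print(o['time_s'],o['tool_pos'],o['tool_rot'],o['grip_width'])
for c in ['scene','side']:
    p,d=optics.read_camera(c); cv2.imwrite(f'pics/{c}.png',p[:,:,::-1])
    for q in ['run_key_grip','jar']:
        for r in nets.place_of(q,c): print(c,q,r)
E
```

```text
0.0 [ 0.29222711 -0.57997715  0.22145391] [-1.79889907e+02  5.90307915e-03  2.67478586e+01] 0.08700355966509463
scene run_key_grip {'point': [0.597, 0.2493, 0.1208], 'confidence': 0.48}
scene jar {'point': [0.2674, 0.464, 0.056], 'confidence': 0.97}
scene jar {'point': [0.7814, 0.2393, 0.1775], 'confidence': 0.74}
side run_key_grip {'point': [0.5936, 0.2495, 0.1246], 'confidence': 0.63}
side jar {'point': [0.2719, 0.4603, 0.0598], 'confidence': 0.89}
side jar {'point': [0.3806, 0.2349, 0.0604], 'confidence': 0.69}
```

View pics/scene.png

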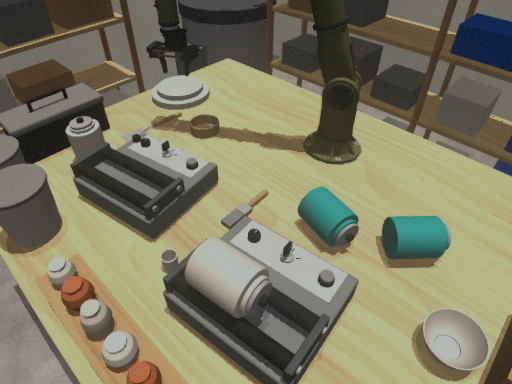

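View pics/side.png

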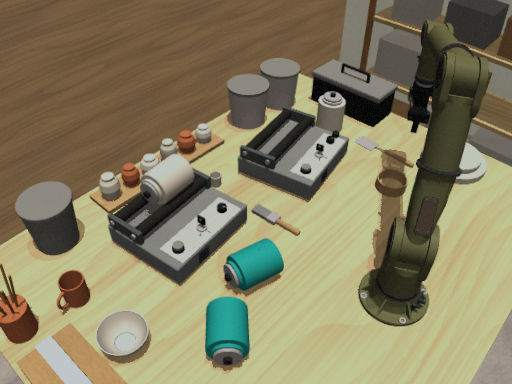

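The scene picture shows the white jar lying on the near mill (jar at about 230,275; its key at 287,250). The empty mill is at about (145,180) with its key at 165,145. The side picture agrees: white jar at 165,180, key at 200,222. The key is at about (0.595, 0.249), and the jar at (0.781, 0.239) is 186 mm beyond it, which fits. I'm moving over now.

```bash
R='x'
python3 -m creep '[{"tx":130,"ty":-120,"tz":-80},{"tx":130,"ty":-120,"tz":-80},{"tx":130,"ty":-120,"tz":-80},{"tx":130,"ty":-120,"tz":-80},{"tx":130,"ty":-120,"tz":-80}]'
python3 -m creep '[{"tx":145,"ty":-137},{"tx":145,"ty":-137},{"tx":145,"ty":-137},{"tx":145,"ty":-137},{"tx":145,"ty":-137}]'
python3 -m creep '[{"tx":145,"ty":-137},{"tx":145,"ty":-137},{"tx":145,"ty":-137},{"tx":145,"ty":-137},{"tx":145,"ty":-137}]'
python3 -c "
from cell import optics;print(optics.camera_info('wrist'))"
```

```text
{'fovy': 64.6850645712104, 'cx': 255.36552971707303, 'cy': 191.44168224096143, 'k1': -0.07220492700873772, 'tool_from_camera': array([[ 2.83353526e-04, -9.54693150e-01, -2.97591848e-01,
         8.27738686e-02],
       [ 9.99999938e-01,  2.08405574e-04,  2.83576766e-04,
        -6.96062762e-04],
       [-2.08708996e-04, -2.97591910e-01,  9.54693150e-01,
        -1.60928714e-01],
       [ 0.00000000e+00,  0.00000000e+00,  0.00000000e+00,
         1.00000000e+00]])}validation failed for argument at $[0]...
validation failed for argument at $[0]...
validation failed for argument at $[0]...
```

```bash
python3 -m creep '[{"wx":0,"wy":0,"wz":0,"tx":130,"ty":-120,"tz":-80,"gripper":1},{"wx":0,"wy":0,"wz":0,"tx":130,"ty":-120,"tz":-80,"gripper":1},{"wx":0,"wy":0,"wz":0,"tx":130,"ty":-120,"tz":-80,"gripper":1},{"wx":0,"wy":0,"wz":0,"tx":130,"ty":-120,"tz":-80,"gripper":1},{"wx":0,"wy":0,"wz":0,"tx":130,"ty":-120,"tz":-80,"gripper":1}]'
```

```text
time_s: 0.72
tool_pos: [0.3569, -0.4112, 0.3047]
tool_rot: [179.9, -0.1, 27.0]
force: [1.5, -0.3, 0.0]
grip_width: 0.0873
grasp_force: 0.0
```

```bash
python3 -m creep '[{"wx":0,"wy":0,"wz":0,"tx":145,"ty":-137,"tz":0,"gripper":1},{"wx":0,"wy":0,"wz":0,"tx":145,"ty":-137,"tz":0,"gripper":1},{"wx":0,"wy":0,"wz":0,"tx":145,"ty":-137,"tz":0,"gripper":1},{"wx":0,"wy":0,"wz":0,"tx":145,"ty":-137,"tz":0,"gripper":1},{"wx":0,"wy":0,"wz":0,"tx":145,"ty":-137,"tz":0,"gripper":1}]'
python3 -m creep '[{"wx":0,"wy":0,"wz":0,"tx":145,"ty":-137,"tz":0,"gripper":1},{"wx":0,"wy":0,"wz":0,"tx":145,"ty":-137,"tz":0,"gripper":1},{"wx":0,"wy":0,"wz":0,"tx":145,"ty":-137,"tz":0,"gripper":1},{"wx":0,"wy":0,"wz":0,"tx":145,"ty":-137,"tz":0,"gripper":1},{"wx":0,"wy":0,"wz":0,"tx":145,"ty":-137,"tz":0,"gripper":1}]'
python3 -m creep '[{"wx":0,"wy":0,"wz":27,"tx":110,"ty":-100,"tz":0,"gripper":1},{"wx":0,"wy":0,"wz":27,"tx":110,"ty":-100,"tz":0,"gripper":1},{"wx":0,"wy":0,"wz":27,"tx":110,"ty":-100,"tz":0,"gripper":1},{"wx":0,"wy":0,"wz":27,"tx":110,"ty":-100,"tz":0,"gripper":1},{"wx":0,"wy":0,"wz":27,"tx":110,"ty":-100,"tz":0,"gripper":1}]'
```

```text
time_s: 1.13
tool_pos: [0.4234, -0.2236, 0.303]
tool_rot: [180.0, -0.0, 26.9]
force: [0.4, 0.2, -0.2]
grip_width: 0.0866
grasp_force: 0.0
time_s: 1.55
tool_pos: [0.4907, -0.0358, 0.303]
tool_rot: [180.0, -0.1, 26.9]
force: [0.8, 0.3, 0.1]
grip_width: 0.0873
grasp_force: 0.0
time_s: 1.97
tool_pos: [0.5437, 0.1055, 0.3026]
tool_rot: [-179.8, -0.0, -0.1]
force: [-0.9, 0.4, -0.4]
grip_width: 0.087
grasp_force: 0.0
```

```bash
python3 -m creep '[{"wx":0,"wy":0,"wz":0,"tx":51,"ty":-144,"tz":0,"gripper":1},{"wx":0,"wy":0,"wz":0,"tx":51,"ty":-144,"tz":0,"gripper":1},{"wx":0,"wy":0,"wz":0,"tx":51,"ty":-144,"tz":0,"gripper":1},{"wx":0,"wy":0,"wz":0,"tx":51,"ty":-144,"tz":0,"gripper":1},{"wx":0,"wy":0,"wz":0,"tx":51,"ty":-144,"tz":0,"gripper":1}]'
cat > h.py <<'E'
from cell import get_obs, optics, env, nets
import cv2, numpy as np
from scipy.spatial.transform import Rotation as Ro
def cloud():
    o=get_obs(); p,d=optics.read_camera('wrist'); c=optics.camera_info('wrist')
    f=192/np.tan(np.radians(c['fovy']/2)); K=np.array([[f,0,c['cx']],[0,f,c['cy']],[0,0,1]])
    v,u=np.mgrid[:384,:512]
    n=cv2.undistortPoints(np.stack([u.ravel(),v.ravel()],1).astype(float)[:,None],K,np.array([c['k1'],0,0,0.]))[:,0].reshape(384,512,2)
    X=np.dstack([n*d[...,None],d]); T=c['tool_from_camera']
    X=X@T[:3,:3].T+T[:3,3]
    X=X@Ro.from_euler('xyz',o['tool_rot'],degrees=True).as_matrix().T+o['tool_pos']
    return o,p,d,X
E
python3 - <<'E'
from h import *
o,p,d,X=cloud(); cv2.imwrite('pics/w1.png',p[:,:,::-1])
print(o['tool_pos'],o['tool_rot']); print(nets.place_of('run_key_grip','wrist'))
m=(d>0)&(X[...,2]>.110)&(X[...,2]<.150)&(np.hypot(X[...,0]-.595,X[...,1]-.249)<.045)
q=X[m]; print(len(q),q.mean(0),np.percentile(q[:,2],[5,50,95]))
t=q[q[:,2]>.132]; print(len(t),cv2.minAreaRect((t[:,:2]*1000).astype(np.float32)), cv2.minAreaRect((q[:,:2]*1000).astype(np.float32)))
k=(d>0)&(abs(X[...,2]-.085)<.003); print(np.median(X[k],0), k.sum())
j=(d>0)&(X[...,2]>.225);print(j.sum(),X[j].mean(0))
E
```

```text
time_s: 2.38
tool_pos: [0.5939, 0.2506, 0.3012]
tool_rot: [-179.7, 0.1, 0.3]
force: [-2.5, -0.1, -1.0]
grip_width: 0.0871
grasp_force: 0.0
[0.5939111  0.25062197 0.30124953] [-1.79689917e+02  1.45619231e-01  2.69698477e-01]
[{'point': [0.5954, 0.2486, 0.1204], 'confidence': 0.79}]
262 [0.59687536 0.24998113 0.13342028] [0.12044883 0.13501248 0.13678374]
226 ((594.58642578125, 249.86590576171875), (29.972158432006836, 10.194912910461426), 5.289678573608398) ((594.6859130859375, 249.88499450683594), (30.141008377075195, 10.469781875610352), 4.672911167144775)
[0.6422647  0.26794354 0.08409215] 37503
61397 [0.62109394 0.2509833  0.39174281]
```

View pics/w1.png

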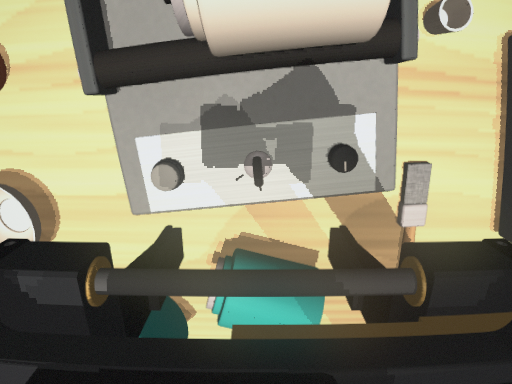

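The wrist picture shows the key tab at (258,172), with the button at (168,174) and the dial at (343,157). The cloud puts the tab's middle at (0.5946, 0.2499), 30x10 mm with its top at 0.137 and yawed about +5°, all as expected. Descending.

```bash
python3 -m creep '[{"wx":0,"wy":0,"wz":-5,"tx":0,"ty":1,"tz":40,"gripper":1},{"wx":0,"wy":0,"wz":-5,"tx":0,"ty":1,"tz":80,"gripper":1},{"wx":0,"wy":0,"wz":-5,"tx":0,"ty":1,"tz":115,"gripper":1},{"wx":0,"wy":0,"wz":-5,"tx":0,"ty":1,"tz":140,"gripper":1},{"wx":0,"wy":0,"wz":-5,"tx":0,"ty":1,"tz":140,"gripper":1}]'
python3 - <<'E'
from h import *
o,p,d,X=cloud(); cv2.imwrite('pics/w2.png',p[:,:,::-1]); print(o['tool_pos'],o['tool_rot'],o['qpos'])
m=(d>0)&(X[...,2]>.110)&(X[...,2]<.150)&(np.hypot(X[...,0]-.595,X[...,1]-.249)<.03)
q=X[m];t=q[q[:,2]>.130]; print(len(t),cv2.minAreaRect((t[:,:2]*1000).astype(np.float32)),np.percentile(t[:,2],[5,95]))
E
```

```text
time_s: 2.9
tool_pos: [0.5923, 0.2371, 0.1565]
tool_rot: [179.7, 0.5, 4.6]
force: [-0.3, -1.1, -0.7]
grip_width: 0.0868
grasp_force: 0.0
[0.59230116 0.23709367 0.15650775] [179.71806689   0.54172051   4.57358357] [   8.94434504   25.3599669   -43.41223865   88.06893257   17.80635139
   74.31829918 -122.15734373]
651 ((595.0432739257812, 249.9602813720703), (29.36101531982422, 10.228014945983887), 5.227110385894775) [0.13237302 0.13644542]
```

View pics/w2.png

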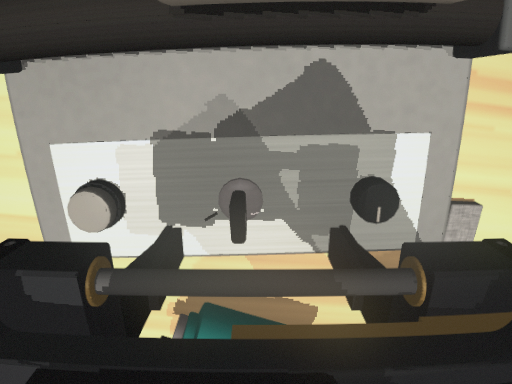

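The fingers are 13 mm short in y. Joint 7 is also at -122°, so a clockwise 60° turn would run past its limit. I'll go up a little and take the other half-turn grasp, spinning counter-clockwise by 180°.

```bash
python3 -m creep '[{"wx":0,"wy":0,"wz":-7,"tx":0,"ty":0,"tz":-40,"gripper":1},{"wx":0,"wy":0,"wz":-14,"tx":0,"ty":0,"tz":-80,"gripper":1},{"wx":0,"wy":0,"wz":-21,"tx":0,"ty":0,"tz":-80,"gripper":1},{"wx":0,"wy":0,"wz":-28,"tx":0,"ty":0,"tz":-80,"gripper":1},{"wx":0,"wy":0,"wz":-35,"tx":0,"ty":0,"tz":-80,"gripper":1}]'
python3 -m creep '[{"wx":0,"wy":0,"wz":-7,"tx":0,"ty":0,"tz":0,"gripper":1},{"wx":0,"wy":0,"wz":-14,"tx":0,"ty":0,"tz":0,"gripper":1},{"wx":0,"wy":0,"wz":-21,"tx":0,"ty":0,"tz":0,"gripper":1},{"wx":0,"wy":0,"wz":-28,"tx":0,"ty":0,"tz":0,"gripper":1},{"wx":0,"wy":0,"wz":-35,"tx":0,"ty":0,"tz":0,"gripper":1}]'
python3 -c "
from cell import get_obs;print(get_obs()['qpos'])"
```

```text
time_s: 3.37
tool_pos: [0.5968, 0.2417, 0.2472]
tool_rot: [179.8, -0.3, 40.0]
force: [-1.0, 0.7, -0.7]
grip_width: 0.0871
grasp_force: 0.0
time_s: 3.78
tool_pos: [0.5964, 0.2413, 0.246]
tool_rot: [179.8, -0.1, 75.0]
force: [-0.3, -0.1, -0.3]
grip_width: 0.0868
grasp_force: 0.0
[ 17.07618233  26.50808186 -57.36801005  80.92193728  22.34055316
  84.25640696 -54.62800591]
```

```bash
python3 -m creep '[{"wx":0,"wy":0,"wz":-7,"tx":0,"ty":0,"tz":0,"gripper":1},{"wx":0,"wy":0,"wz":-14,"tx":0,"ty":0,"tz":0,"gripper":1},{"wx":0,"wy":0,"wz":-21,"tx":0,"ty":0,"tz":0,"gripper":1},{"wx":0,"wy":0,"wz":-28,"tx":0,"ty":0,"tz":0,"gripper":1},{"wx":0,"wy":0,"wz":-35,"tx":0,"ty":0,"tz":0,"gripper":1}]'
python3 -m creep '[{"wx":0,"wy":0,"wz":-7,"tx":0,"ty":0,"tz":0,"gripper":1},{"wx":0,"wy":0,"wz":-14,"tx":0,"ty":0,"tz":0,"gripper":1},{"wx":0,"wy":0,"wz":-21,"tx":0,"ty":0,"tz":0,"gripper":1},{"wx":0,"wy":0,"wz":-28,"tx":0,"ty":0,"tz":0,"gripper":1},{"wx":0,"wy":0,"wz":-35,"tx":0,"ty":0,"tz":0,"gripper":1}]'
python3 -m creep '[{"wx":0,"wy":0,"wz":-7,"tx":0,"ty":0,"tz":0,"gripper":1},{"wx":0,"wy":0,"wz":-14,"tx":0,"ty":0,"tz":0,"gripper":1},{"wx":0,"wy":0,"wz":-21,"tx":0,"ty":0,"tz":0,"gripper":1},{"wx":0,"wy":0,"wz":-28,"tx":0,"ty":0,"tz":0,"gripper":1},{"wx":0,"wy":0,"wz":-35,"tx":0,"ty":0,"tz":0,"gripper":1}]'
python3 -m creep '[{"wx":0,"wy":0,"wz":-5,"tx":0,"ty":0,"tz":0,"gripper":1},{"wx":0,"wy":0,"wz":-5,"tx":0,"ty":0,"tz":0,"gripper":1}]'
python3 -c "
from cell import get_obs;print(get_obs()['qpos'])"
```

```text
time_s: 4.2
tool_pos: [0.5964, 0.2412, 0.2458]
tool_rot: [179.8, 0.1, 110.0]
force: [-1.1, -0.8, -0.8]
grip_width: 0.0872
grasp_force: 0.0
time_s: 4.62
tool_pos: [0.5965, 0.241, 0.2457]
tool_rot: [179.9, 0.2, 144.9]
force: [-0.4, 0.4, -0.3]
grip_width: 0.0864
grasp_force: 0.0
time_s: 5.03
tool_pos: [0.5965, 0.2409, 0.2455]
tool_rot: [-180.0, 0.2, 179.9]
force: [-0.2, -0.5, -0.1]
grip_width: 0.0871
grasp_force: 0.0
time_s: 5.2
tool_pos: [0.5965, 0.241, 0.2452]
tool_rot: [-180.0, 0.2, -175.3]
force: [1.1, -0.4, -0.7]
grip_width: 0.0866
grasp_force: 0.0
[ 25.41751847  36.45950384 -76.03587057  80.67963019  35.35787825
  89.22586682  46.85312521]
```

```bash
python3 -m creep '[{"wx":0,"wy":0,"wz":0,"tx":1,"ty":9,"tz":0,"gripper":1},{"wx":0,"wy":0,"wz":0,"tx":1,"ty":9,"tz":30,"gripper":1},{"wx":0,"wy":0,"wz":0,"tx":1,"ty":9,"tz":60,"gripper":1},{"wx":0,"wy":0,"wz":0,"tx":1,"ty":9,"tz":80,"gripper":1},{"wx":0,"wy":0,"wz":0,"tx":1,"ty":9,"tz":80,"gripper":1}]'
python3 -c "
from cell import get_obs;print(get_obs()['qpos'])"
```

```text
time_s: 5.62
tool_pos: [0.592, 0.2492, 0.1591]
tool_rot: [-179.8, -0.3, -175.4]
force: [-0.6, -1.2, 0.0]
grip_width: 0.0868
grasp_force: 0.0
[ 24.15688602  39.80942313 -73.11761739  86.99740766  38.19094508
  81.95911223  43.77478549]
```

```bash
python3 -m creep '[{"wx":0,"wy":0,"wz":0,"tx":-3,"ty":0.5,"tz":0,"gripper":1},{"wx":0,"wy":0,"wz":0,"tx":-3,"ty":0.5,"tz":20,"gripper":1},{"wx":0,"wy":0,"wz":0,"tx":-3,"ty":0.5,"tz":38,"gripper":1},{"wx":0,"wy":0,"wz":0,"tx":-3,"ty":0.5,"tz":50,"gripper":1},{"wx":0,"wy":0,"wz":0,"tx":-3,"ty":0.5,"tz":50,"gripper":1}]'
python3 -c "
from cell import get_obs;print(get_obs()['qpos'])"
```

```text
time_s: 6.03
tool_pos: [0.5963, 0.2512, 0.1118]
tool_rot: [-180.0, -0.1, -175.3]
force: [0.6, -0.9, -0.6]
grip_width: 0.0865
grasp_force: 0.0
[ 23.15216372  42.24815397 -70.96622356  89.40494559  40.54930668
  77.86645951  42.56222372]
```

```bash
python3 -m creep '[{"wx":0,"wy":0,"wz":0,"tx":1.5,"ty":-1,"tz":5,"gripper":1},{"wx":0,"wy":0,"wz":0,"tx":1.5,"ty":-1,"tz":5,"gripper":1},{"wx":0,"wy":0,"wz":0,"tx":1.5,"ty":-1,"tz":5,"gripper":0},{"wx":0,"wy":0,"wz":0,"tx":1.5,"ty":-1,"tz":5,"gripper":-0.5},{"wx":0,"wy":0,"wz":0,"tx":1.5,"ty":-1,"tz":5,"gripper":-1}]' 25
python3 -m creep '[{"wx":0,"wy":0,"wz":0,"tx":0,"ty":0,"tz":0,"gripper":-1},{"wx":0,"wy":0,"wz":0,"tx":0,"ty":0,"tz":0,"gripper":-1},{"wx":0,"wy":0,"wz":0,"tx":0,"ty":0,"tz":0,"gripper":-1},{"wx":0,"wy":0,"wz":0,"tx":0,"ty":0,"tz":0,"gripper":-1},{"wx":0,"wy":0,"wz":0,"tx":0,"ty":0,"tz":0,"gripper":-1}]' 25
```

```text
time_s: 6.45
tool_pos: [0.5953, 0.2507, 0.1083]
tool_rot: [180.0, 0.1, -175.3]
force: [-0.4, -0.1, -0.1]
grip_width: 0.0743
grasp_force: 0.0
time_s: 6.87
tool_pos: [0.5949, 0.2505, 0.1075]
tool_rot: [-180.0, -0.0, -175.3]
force: [0.1, -0.4, -0.7]
grip_width: 0.0413
grasp_force: 0.0
```

```bash
python3 -m creep '[{"wx":0,"wy":0,"wz":0,"tx":0,"ty":0,"tz":0,"gripper":-1},{"wx":0,"wy":0,"wz":0,"tx":0,"ty":0,"tz":0,"gripper":-1},{"wx":0,"wy":0,"wz":0,"tx":0,"ty":0,"tz":0,"gripper":-1},{"wx":0,"wy":0,"wz":0,"tx":0,"ty":0,"tz":0,"gripper":-1},{"wx":0,"wy":0,"wz":0,"tx":0,"ty":0,"tz":0,"gripper":-1}]' 25
python3 -m creep '[{"wx":0,"wy":0,"wz":0,"tx":0,"ty":0,"tz":0,"gripper":-1},{"wx":0,"wy":0,"wz":0,"tx":0,"ty":0,"tz":0,"gripper":-1}]' 25
```

```text
time_s: 7.28
tool_pos: [0.595, 0.2492, 0.1075]
tool_rot: [-179.9, -0.0, -175.3]
force: [-1.6, 1.2, 0.7]
grip_width: 0.0096
grasp_force: 25.0
time_s: 7.45
tool_pos: [0.595, 0.2493, 0.1075]
tool_rot: [-179.9, -0.0, -175.3]
force: [-1.7, -4.2, 1.5]
grip_width: 0.0095
grasp_force: 25.0
```

Gripped: 9.6 mm opening, 25 N. Now turning clockwise (+wz).

```bash
python3 -m creep '[{"wx":0,"wy":0,"wz":6,"tx":0,"ty":0,"tz":0,"gripper":-1},{"wx":0,"wy":0,"wz":12,"tx":0,"ty":0,"tz":0,"gripper":-1},{"wx":0,"wy":0,"wz":18,"tx":0,"ty":0,"tz":0,"gripper":-1},{"wx":0,"wy":0,"wz":24,"tx":0,"ty":0,"tz":0,"gripper":-1},{"wx":0,"wy":0,"wz":30,"tx":0,"ty":0,"tz":0,"gripper":-1}]' 25
python3 -c "
from cell import get_obs;o=get_obs();print(o['qpos'],o['wrist_torque'])"
```

```text
time_s: 7.87
tool_pos: [0.5949, 0.249, 0.1074]
tool_rot: [-179.9, 0.0, 154.4]
force: [-1.3, -4.6, 2.7]
grip_width: 0.0096
grasp_force: 25.0
[ 20.97362697  38.53721678 -65.39735559  90.02908003  35.9919143
  75.07585595  15.0544815 ] [-0.91839217  0.1421704   0.11978707]
```

```bash
python3 -m creep '[{"wx":0,"wy":0,"wz":6,"tx":0,"ty":0,"tz":0,"gripper":-1},{"wx":0,"wy":0,"wz":12,"tx":0,"ty":0,"tz":0,"gripper":-1},{"wx":0,"wy":0,"wz":18,"tx":0,"ty":0,"tz":0,"gripper":-1},{"wx":0,"wy":0,"wz":24,"tx":0,"ty":0,"tz":0,"gripper":-1},{"wx":0,"wy":0,"wz":29,"tx":0,"ty":0,"tz":0,"gripper":-1}]' 25
python3 -c "
from cell import get_obs;o=get_obs();print(o['wrist_torque'])"
python3 -m creep '[{"wx":0,"wy":0,"wz":1.5,"tx":0,"ty":0,"tz":0,"gripper":-1},{"wx":0,"wy":0,"wz":1.5,"tx":0,"ty":0,"tz":0,"gripper":-1},{"wx":0,"wy":0,"wz":1.5,"tx":0,"ty":0,"tz":0,"gripper":-1},{"wx":0,"wy":0,"wz":1.5,"tx":0,"ty":0,"tz":0,"gripper":-1},{"wx":0,"wy":0,"wz":1.5,"tx":0,"ty":0,"tz":0,"gripper":-1}]' 25
python3 - <<'E'
from h import *
o,p,d,X=cloud(); cv2.imwrite('pics/w3.png',p[:,:,::-1]); print(o['qpos'],o['wrist_torque'])
E
```

```text
time_s: 8.28
tool_pos: [0.5947, 0.2487, 0.1075]
tool_rot: [-179.9, 0.1, 125.4]
force: [-1.4, -5.5, 2.9]
grip_width: 0.0095
grasp_force: 25.0
[-1.04220754  0.31182262  0.13624989]
time_s: 8.7
tool_pos: [0.5947, 0.2487, 0.1074]
tool_rot: [-179.9, 0.1, 124.3]
force: [-2.1, -5.2, 3.3]
grip_width: 0.0101
grasp_force: 25.0
[ 17.99182477  35.17921956 -59.62390416  90.13324688  31.4345681
  73.12241405 -12.25366241] [-1.13649972  0.25705268  0.37246087]
```

View pics/w3.png

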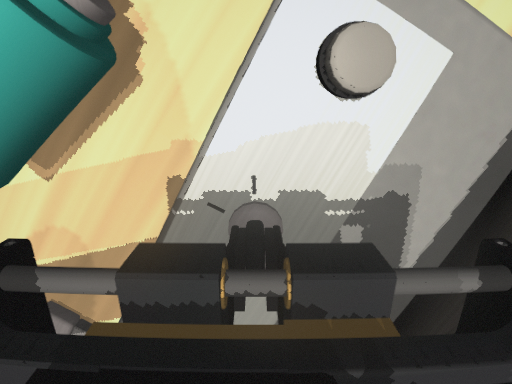

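The picture shows the tab between the pads at (255,240), lined up with the start mark at (254,185). The tool has turned 60° and the moment jumped at the stop. I'll hold, then let go.

```bash
python3 -m creep '[{"wx":0,"wy":0,"wz":0,"tx":0,"ty":0,"tz":0,"gripper":-1},{"wx":0,"wy":0,"wz":0,"tx":0,"ty":0,"tz":0,"gripper":-1},{"wx":0,"wy":0,"wz":0,"tx":0,"ty":0,"tz":0,"gripper":-1},{"wx":0,"wy":0,"wz":0,"tx":0,"ty":0,"tz":0,"gripper":-1},{"wx":0,"wy":0,"wz":0,"tx":0,"ty":0,"tz":0,"gripper":-1}]' 25
python3 -m creep '[{"wx":0,"wy":0,"wz":0,"tx":0,"ty":0,"tz":0,"gripper":-1},{"wx":0,"wy":0,"wz":0,"tx":0,"ty":0,"tz":0,"gripper":-1},{"wx":0,"wy":0,"wz":0,"tx":0,"ty":0,"tz":0,"gripper":-1},{"wx":0,"wy":0,"wz":0,"tx":0,"ty":0,"tz":0,"gripper":1},{"wx":0,"wy":0,"wz":0,"tx":0,"ty":0,"tz":0,"gripper":1}]' 25
python3 -m creep '[{"wx":0,"wy":0,"wz":0,"tx":0,"ty":0,"tz":0,"gripper":1},{"wx":0,"wy":0,"wz":0,"tx":0,"ty":0,"tz":0,"gripper":1},{"wx":0,"wy":0,"wz":0,"tx":0,"ty":0,"tz":0,"gripper":1},{"wx":0,"wy":0,"wz":0,"tx":0,"ty":0,"tz":0,"gripper":1},{"wx":0,"wy":0,"wz":0,"tx":0,"ty":0,"tz":0,"gripper":1}]' 25
python3 -m creep '[{"wx":0,"wy":0,"wz":0,"tx":0,"ty":0,"tz":0,"gripper":1},{"wx":0,"wy":0,"wz":0,"tx":0,"ty":0,"tz":0,"gripper":1},{"wx":0,"wy":0,"wz":0,"tx":0,"ty":0,"tz":0,"gripper":1},{"wx":0,"wy":0,"wz":0,"tx":0,"ty":0,"tz":0,"gripper":1},{"wx":0,"wy":0,"wz":0,"tx":0,"ty":0,"tz":0,"gripper":1}]' 25
```

```text
time_s: 9.17
tool_pos: [0.5947, 0.2488, 0.1075]
tool_rot: [-179.9, 0.1, 124.3]
force: [-0.9, -3.9, 3.8]
grip_width: 0.0101
grasp_force: 25.0
time_s: 9.58
tool_pos: [0.595, 0.2489, 0.1072]
tool_rot: [-179.9, 0.1, 124.2]
force: [0.7, -4.5, 0.6]
grip_width: 0.0171
grasp_force: 2.1
time_s: 10.0
tool_pos: [0.5946, 0.2521, 0.1078]
tool_rot: [179.9, -0.1, 124.3]
force: [-0.0, 0.2, 0.2]
grip_width: 0.0489
grasp_force: 0.0
time_s: 10.42
tool_pos: [0.5949, 0.2505, 0.1075]
tool_rot: [180.0, -0.0, 124.2]
force: [-0.2, -0.3, -0.1]
grip_width: 0.0815
grasp_force: 0.0
```

Free; going straight up, then checking.

```bash
python3 -m creep '[{"wx":0,"wy":0,"wz":0,"tx":0,"ty":0,"tz":-20,"gripper":1},{"wx":0,"wy":0,"wz":0,"tx":0,"ty":0,"tz":-50,"gripper":1},{"wx":0,"wy":0,"wz":0,"tx":0,"ty":0,"tz":-85,"gripper":1},{"wx":0,"wy":0,"wz":0,"tx":0,"ty":0,"tz":-120,"gripper":1},{"wx":0,"wy":0,"wz":0,"tx":0,"ty":0,"tz":-150,"gripper":1}]'
python3 -m creep '[{"wx":0,"wy":0,"wz":0,"tx":0,"ty":0,"tz":0,"gripper":1},{"wx":0,"wy":0,"wz":0,"tx":0,"ty":0,"tz":0,"gripper":1},{"wx":0,"wy":0,"wz":0,"tx":0,"ty":0,"tz":0,"gripper":1},{"wx":0,"wy":0,"wz":0,"tx":0,"ty":0,"tz":0,"gripper":1}]'
python3 - <<'E'
from h import *
o,p,d,X=cloud(); print(o['force'])
m=(d>0)&(X[...,2]>.130)&(X[...,2]<.150)&(np.hypot(X[...,0]-.595,X[...,1]-.25)<.03)
t=X[m]; print(len(t),cv2.minAreaRect((t[:,:2]*1000).astype(np.float32)))
for c in ['scene','side']:
    p,d=optics.read_camera(c); cv2.imwrite(f'pics/end_{c}.png',p[:,:,::-1]); print([r for r in nets.place_of('jar',c)])
E
```

```text
time_s: 10.83
tool_pos: [0.5949, 0.2508, 0.2599]
tool_rot: [179.9, 0.0, 124.3]
force: [0.2, 0.1, 0.4]
grip_width: 0.0871
grasp_force: 0.0
time_s: 11.17
tool_pos: [0.5944, 0.2499, 0.256]
tool_rot: [-179.9, -0.0, 124.2]
force: [-0.4, -0.3, -0.2]
grip_width: 0.0873
grasp_force: 0.0
[-0.38639507 -0.2941223  -0.2359199 ]
315 ((594.3018798828125, 250.25192260742188), (29.38054847717285, 10.4505033493042), 5.792623519897461)
[{'point': [0.7819, 0.2364, 0.1752], 'confidence': 0.89}, {'point': [0.2732, 0.4628, 0.0536], 'confidence': 0.67}, {'point': [0.3821, 0.2464, 0.0612], 'confidence': 0.65}]
[{'point': [0.2719, 0.4614, 0.0623], 'confidence': 0.79}, {'point': [0.7798, 0.2356, 0.1797], 'confidence': 0.7}, {'point': [0.3827, 0.2335, 0.0585], 'confidence': 0.64}]
```

View pics/end_scene.png

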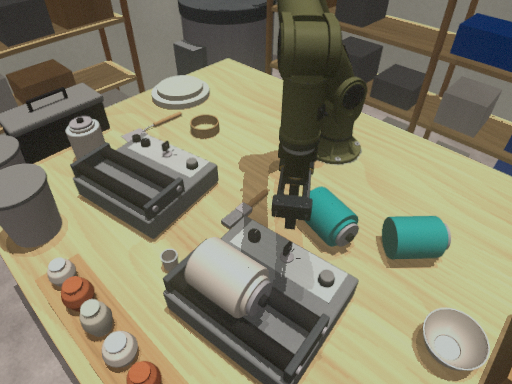

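The key is back at run (yaw 5.8° against 5.3° at the start). The picture shows the jar unmoved at (230,275), and the gripper is clear.

```bash
python3 -c "
from cell import env;print(env.sign_off())"
```

```text
the job is handed in; nothing more can be done
None
```

I turned the loaded mill's key clockwise 60° to its stop, held it there for about a second, and let it spring back to run; the jar did not move, I did not touch the empty mill's key, and the job is handed in (no verdict was returned).

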